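# Dispense a dowel with the lid lever and ease the lid shut

### The job

Press the green paddle right down from above with your fingertips, without gripping it, so that the green lid lifts, and keep it down until the dowel has rolled out into the tray of the green dispenser. Then let the paddle come up slowly under your fingertips so that the lid closes fully without slamming, and leave it. Touch neither the lids nor the dowels, keep the yellow dispenser shut and leave the other things where they are.

Things in the scene. Friction and masses are not known exactly. Their poses are not given: they have to be found in the camera images.
- green_dispenser: Plywood dowel dispenser with green lid and green paddle, fixed to the bench. Origin: underside centre of the box; own -x is its front, z up. In its frame the box spans x -0.058 to 0.068, y +-0.05, 124 mm high shut; in front an open tray to x -0.158, rim 66 mm high. The lever runs forward along the +y side, past the tray.
- green_paddle (a point): Centre of the top of the green paddle (34 x 34 x 8 mm, black rubber top) on a short post, 20 mm above the lever's front end; moves with it. In the dispenser's frame: raised x -0.179, y 0.07, z 0.141, front edge 0.22 rad up; fully down x -0.193, z 0.071, front 0.22 rad down. Press straight down 70 mm with 3 to 5 N to a hard stop. The lid's weight pushes it up; let go, it snaps up and the lid slams.
- green_lever (a joint): Angle of the green lever: 0 raised (lid shut), 0.44 rad fully pressed. Its pivot lies 160 mm behind the paddle.
- green_lid (a joint): Angle of the green lid: 0 shut, 0.63 rad with the lever fully down; a push rod ties it to the lever (1.43 rad per rad). Hinged at the back of the box. Its clear front plate holds the dowel back and lets it pass from about 0.3 rad. Open, its front edge stands at z 0.13 to 0.20 and up to 35 mm out in front of the box.
- green_lid_top (a point): Centre of the top of the green lid (136 x 100 mm, 0.6 kg), which carries the clear front plate; moves with the lid.
- green_dowel_centre (a point): Centre of the wooden dowel pin (32 mm diameter, 60 mm long, lying across) of the green dispenser. It waits behind the lid at x -0.043 in the dispenser's frame; when the lid lifts it rolls down the sloping floor to the tray's front wall, x about -0.134.
- yellow_dispenser: Plywood dowel dispenser with yellow lid and yellow paddle, fixed to the bench. Origin: underside centre of the box; own -x is its front, z up. In its frame the box spans x -0.058 to 0.068, y +-0.05, 124 mm high shut; in front an open tray to x -0.158, rim 66 mm high. The lever runs forward along the +y side, past the tray.
- yellow_paddle (a point): Centre of the top of the yellow paddle (34 x 34 x 8 mm, black rubber top) on a short post, 20 mm above the lever's front end; moves with it. In the dispenser's frame: raised x -0.179, y 0.07, z 0.141, front edge 0.22 rad up; fully down x -0.193, z 0.071, front 0.22 rad down. Press straight down 70 mm with 3 to 5 N to a hard stop. The lid's weight pushes it up; let go, it snaps up and the lid slams.
- yellow_lever (a joint): Angle of the yellow lever: 0 raised (lid shut), 0.44 rad fully pressed. Its pivot lies 160 mm behind the paddle.
- yellow_lid (a joint): Angle of the yellow lid: 0 shut, 0.63 rad with the lever fully down; a push rod ties it to the lever (1.43 rad per rad). Hinged at the back of the box. Its clear front plate holds the dowel back and lets it pass from about 0.3 rad. Open, its front edge stands at z 0.13 to 0.20 and up to 35 mm out in front of the box.
- yellow_lid_top (a point): Centre of the top of the yellow lid (136 x 100 mm, 0.6 kg), which carries the clear front plate; moves with the lid.
- yellow_dowel_centre (a point): Centre of the wooden dowel pin (32 mm diameter, 60 mm long, lying across) of the yellow dispenser. It waits behind the lid at x -0.043 in the dispenser's frame; when the lid lifts it rolls down the sloping floor to the tray's front wall, x about -0.134.
- sanding_block: Cork sanding block, 63 x 111 x 36 mm, loose bystander; origin at its underside centre.
- tape_measure: Yellow pocket tape measure, 36 x 82 x 66 mm, loose bystander; origin at its underside centre.
- offcut_5: Brown timber offcut, 50 x 120 x 26 mm, loose bystander; origin at its underside centre.
- masking_tape: Roll of masking tape, 104 mm across, 24 mm high, loose bystander; origin at its underside centre.

How it is judged:
By the outcome, as a careful person would: the job done as asked, in the order asked, and still so for the second after the job is handed in, with the robot touching nothing.
It also fails if it takes over 38 s, if anything falls off the work surface, if the arm or the gripper's body presses on something with over 40 N, if the wrist force passes 120 N, or if a joint passes its speed limit or range.

### The arm

A 6-joint arm with a two-finger parallel gripper is mounted at the origin on the work surface; the furniture and walls round the work are solid. World frame = base frame: x ahead of the robot, y to its left, z up, the work surface at z = 0. Lengths are in m, angles in degrees, forces in N, time in s.
With the tool pointing down it reaches from about 0.35 to 0.875 m from the base axis. Payload 4.2 kg.
Tool frame: the origin (TCP) lies on the centre line of the jaws, within the pads' length; the fingertips stand 11 mm ahead of it and the grasp point (between the pads) lies 8 mm behind it; z points along the fingers, y is the line along which they close (so a half turn about z gives the same grasp; the last joint's range is limited). The gripper opens to 87 mm and grips with 3 to 60 N. Pads are 19 mm wide; open, the fingers measure 117 mm over their backs; the gripper's body (75 mm by 190 mm) begins 51 mm behind the grasp point.
Start: joints at [83.973, 22.042, 0.453, 0, -68.411, -14.817], TCP at [0.222, 0.584, 0.234] pointing down, gripper open.
Joint ranges: [-179.83, 179.83], [-69.29, 118.12], [-61.27, 80.66], [-181.25, 117.63], [-171.15, -9.14], [-177.46, 177.46]. Speed limits (degrees/s): [159.86, 159.86, 180, 180, 180, 180].

### API

Orientations are given as a 3x3 rotation matrix whose columns are the frame's x, y, z axes.
In Python, from station import r gives the robot as it stands.
- The arm moves only by the tool servo_tool, never from a script. Its argument "commands" is a list that holds one entry, the list of rows, each a list of 7 numbers: the closure, from 0 (fully open) to 1 (shut), then the shift along the tool's x, y, z in mm, then the turn, a rotation vector about the tool's x, y, z in rad. In form: [[[claw, x, y, z, ax, ay, az], ...]]. A call has exactly 5 rows; each row is the pose to reach, as a shift and turn from the pose commanded when the call began, along the tool's axes at that moment; what a row does not reach only later rows make up. A row lasts 1/10 s, in which the tool goes at most 50 mm and 8.59 degrees, less where a joint would pass 70% of its speed; a pose out of reach is approached as far as the arm can. A call with a gripper value outside its range is refused whole. The fingers move at their own pace and stop on an object; the grip force is fixed at half the most. Time passes only in rows, so rows that repeat a pose let the fingers close, or fill a call up. It gives the time, the measured TCP pose, the force, the opening and the grip force at its end, in the units of the state.
- r.sense(): the state, without advancing time (a new reading comes with each control period).
- r.capture(name): name is "scene" or "top" or "wrist"; returns a dict with "pixels" (400x640x3 uint8, red, green, blue), "camera_matrix" (3x3 intrinsics, pixels), "R" (3x3) and "t" (3): a world point X has camera coordinates R X + t. Camera axes: x right, y down, z forward; pixel columns grow to the right and rows downward; lengths in m; the calibration is good to about 2 mm. The wrist camera is an equidistant fisheye: a pixel r from the principal point sees the ray r / f radians off the axis. A picture is of the moment at which its call begins. There is no depth.
- r.finish_job(): hands the job in; it is judged then, once.
The state is a dict: "time_s": time; "joints": joint angles; "joint_velocities": joint speeds; "effort": joint torques, N m; "tcp_pos": TCP position; "ee_rot": TCP orientation; "wrist_force": force on the tool from outside, world axes, zero at the start; "moment": the same for the moment, N m; "gripper_width": opening from 0.0 (shut) to 1.0 (fully open); "gripper_force": force on a finger pad.
Only numpy, scipy, OpenCV 4.12 (cv2) and the standard library are available. Lean on these libraries where they do the work, as an engineer would, in place of code of your own. Each camera call takes 0.05 s, during which the arm holds its last target. There are 200 camera calls.

## Working session

There is one attempt and no reset: what is moved stays moved. The work goes in short steps, Python scripts to look and compute and a tool call to move; the robot and the scene stay as the last step left them, time stands still between calls to the robot, and variables do not carry over. Pictures are saved under pics/ and viewed, at most 10 in all, crops included, and the job is handed in when it is done.

Besides the shell and the picture viewer there is one more tool, called after "Request:" as name(argument=value, ...) on one line, values as JSON. servo_tool: Moves the arm, as the interface text tells. Its arguments: {"type":"object","properties":{"commands":{"type":"array","items":{"type":"array","items":{"type":"array","items":{"type":"number"}}}}},"required":["commands"]}

```bash
mkdir -p pics; cat > h.py <<'E'
import numpy as np, cv2, pickle
from station import r
def cap(n,f):
    c=r.capture(n); cv2.imwrite(f'pics/{f}.png',c['pixels'][:,:,::-1]); pickle.dump(c,open(f'pics/{f}.pkl','wb')); return c
def ld(f): return pickle.load(open(f'pics/{f}.pkl','rb'))
def atz(c,u,v,z):
    K,R,t=map(np.array,(c['camera_matrix'],c['R'],c['t']))
    d=R.T@np.linalg.solve(K,[u,v,1]); o=-R.T@t
    return o+d*(z-o[2])/d[2]
def proj(c,X):
    K,R,t=map(np.array,(c['camera_matrix'],c['R'],c['t']))
    p=K@(R@np.array(X)+t); return p[:2]/p[2]
E
python3 - <<'E'
from h import *
cap('top','top1');cap('scene','sc1')
s=r.sense();print(s['time_s'],s['tcp_pos'],s['ee_rot'],s['wrist_force'])
E
```

```text
0.1 [0.22218934 0.58362322 0.23257717] [[ 9.34506614e-01 -3.55945236e-01 -6.14674136e-04]
 [-3.55945756e-01 -9.34504765e-01 -1.86108953e-03]
 [ 8.80300450e-05  1.95799113e-03 -9.99998079e-01]] [ 1.00832925 -0.81278874 -0.45381837]
```

View pics/top1.png

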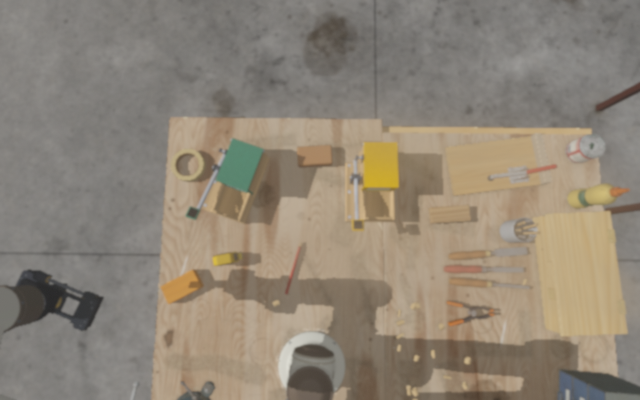

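View pics/sc1.png

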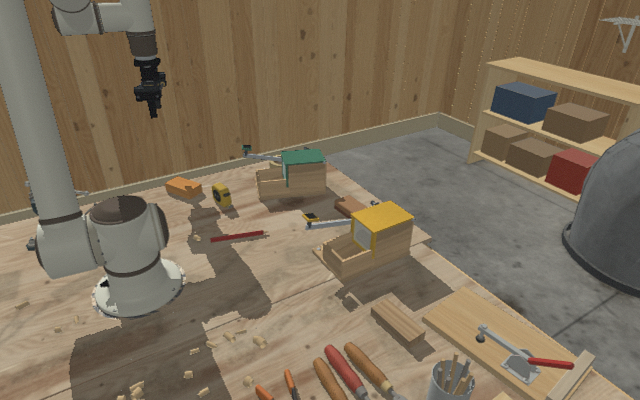

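```bash
python3 - <<'E'
from h import *
a=ld('top1');b=ld('sc1')
A=cv2.resize(a['pixels'][125:230,165:285],None,fx=5,fy=5,interpolation=cv2.INTER_CUBIC)
B=cv2.resize(b['pixels'][135:210,225:345],None,fx=5,fy=5,interpolation=cv2.INTER_CUBIC)
B=np.vstack([B,np.zeros((525-375,600,3),np.uint8)])
cv2.imwrite('pics/cA.png',A[:,:,::-1]);cv2.imwrite('pics/cB.png',B[:375,:,::-1])
print(proj(a,[.222,.584,.234]),proj(b,[.222,.584,.234]),proj(a,[0,0,0]))
for n,c in(('t',a),('s',b)):
  print(n,-np.array(c['R']).T@c['t'],c['camera_matrix'][0][0])
print(atz(a,193,212,.141))
E
```

```text
[ 78.45116693 295.31255681] [154.51030913 108.62033037] [311.11208793 365.37831549]
t [ 0.33261854 -0.02491673  1.25626562] 397.1344410297131
s [-0.04135284 -0.88958071  0.73516793] 423.7464016062763
[0.44571515 0.33737642 0.141     ]
```

View pics/cA.png

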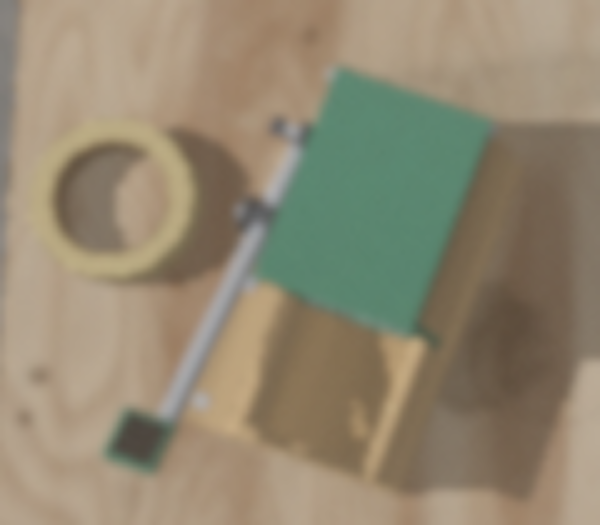

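View pics/cB.png

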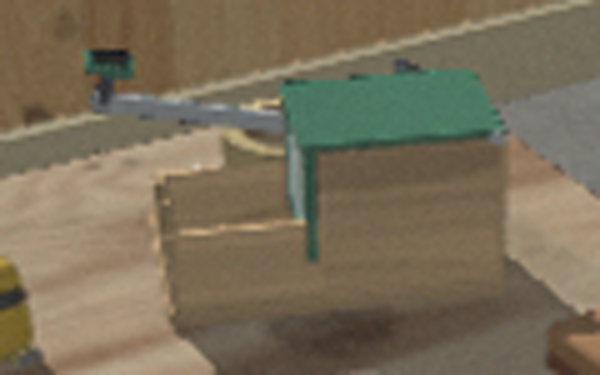

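```bash
python3 - <<'E'
from h import *
a=ld('top1');b=ld('sc1')
f=lambda o,p:(o[0]+(p[0]+.5)/5-.5,o[1]+(p[1]+.5)/5-.5)
L=[atz(a,*f((165,125),p),.125)[:2] for p in((338,67),(495,125),(415,335),(260,278))]
L=np.array(L);print(L)
print('len',np.linalg.norm(L[0]-L[3]),np.linalg.norm(L[1]-L[2]),np.linalg.norm(L[0]-L[1]))
ax=(L[0]-L[3]+L[1]-L[2]);th=np.arctan2(ax[1],ax[0]);print('yaw',np.degrees(th))
R=np.array([[np.cos(th),-np.sin(th)],[np.sin(th),np.cos(th)]])
c=L.mean(0)
for off in (0,.005):print('pred paddle',c+R@[-.184+off,.07])
P=atz(a,*f((165,125),(139,437)),.141);print('top paddle',P)
# scene: triangulate
from scipy.optimize import least_squares
pa=f((165,125),(139,437));pb=f((225,135),(108,57))
s=least_squares(lambda X:np.r_[proj(a,X)-pa,proj(b,X)-pb],P);print('tri',s.x,s.fun)
print(r.sense()['joints'])
E
```

```text
[[0.66743969 0.23960308]
 [0.63343708 0.14601716]
 [0.50838874 0.18819388]
 [0.54074286 0.2793838 ]]
len 0.13279530658081823 0.13196955149844242 0.09957158791219843
yaw -18.03302955221126
pred paddle [0.43421006 0.33682095]
pred paddle [0.43896446 0.33527313]
top paddle [0.44569436 0.33907426 0.141     ]
tri [0.44555924 0.33904843 0.14120932] [-0.01731845  0.03992959  0.05149543 -0.00239789]
[ 8.39724944e+01  2.20864204e+01  3.89023652e-01 -2.56238510e-02
 -6.84123465e+01 -1.48144677e+01]
```

Request:
servo_tool(commands=[[[1,35,17,0,0,0,0],[1,70,35,0,0,0,0],[1,105,53,0,0,0,0],[1,140,71,0,0,0,0],[1,170,86,0,0,0,0]]])

```text
time_s: 0.6
tcp_pos: [0.3514, 0.4414, 0.2331]
ee_rot: [[0.934, -0.356, -0.001], [-0.356, -0.934, -0.001], [-0.0, 0.001, -1.0]]
wrist_force: [0.6, 0.4, 0.5]
gripper_width: 0.631
gripper_force: 0.0
```

Request:
servo_tool(commands=[[[1,35,17,0,0,0,0],[1,70,35,0,0,0,0],[1,100,51,0,0,0,0],[1,118,59,0,0,0,0],[1,126,63,0,0,0,-0.05]]])

```text
time_s: 1.1
tcp_pos: [0.4469, 0.3377, 0.2331]
ee_rot: [[0.951, -0.31, -0.001], [-0.31, -0.951, -0.001], [-0.0, 0.001, -1.0]]
wrist_force: [-0.4, -0.0, -0.2]
gripper_width: 0.172
gripper_force: 0.0
```

Request:
servo_tool(commands=[[[1,0,0,5,0,0,0],[1,0,0,12,0,0,0],[1,0,0,20,0,0,0],[1,0,0,20,0,0,0],[1,0,0,20,0,0,0]]])

```text
time_s: 1.6
tcp_pos: [0.4456, 0.3398, 0.2131]
ee_rot: [[0.951, -0.308, -0.0], [-0.308, -0.951, -0.001], [-0.0, 0.001, -1.0]]
wrist_force: [0.0, 0.4, 0.7]
gripper_width: 0.009
gripper_force: 0.0
```

```bash
python3 - <<'E'
from h import *
a=cap('top','top2');b=cap('scene','sc2');c=cap('wrist','w2')
s=r.sense();p=s['tcp_pos'];R=np.array(s['ee_rot']);print(s['time_s'],p,R,s['wrist_force'],s['gripper_width'])
Rc=np.array(c['R']);o=-Rc.T@c['t'];print('cam in tool',R.T@(o-p),'axis',R.T@Rc[2])
print((R.T@(np.array([.4455,.339,.141])-p))*1000)
B=cv2.resize(b['pixels'][85:210,190:350],None,fx=4,fy=4,interpolation=cv2.INTER_CUBIC)
cv2.imwrite('pics/cB2.png',B[:,:,::-1])
E
```

```text
1.75 [0.44591954 0.33993118 0.2138274 ] [[ 9.51316518e-01 -3.08215330e-01  4.38829970e-04]
 [-3.08215518e-01 -9.51316448e-01  4.58616294e-04]
 [ 2.76113596e-04 -5.71543463e-04 -9.99999799e-01]] [-0.79114617  0.35734395  0.26616846] -0.00036506492040969894
cam in tool [ 0.0705326  -0.00088445 -0.15147354] axis [-2.58266772e-01  2.24215427e-04  9.66073612e-01]
[-0.13221983  1.05677735 72.82676972]
```

View pics/w2.png

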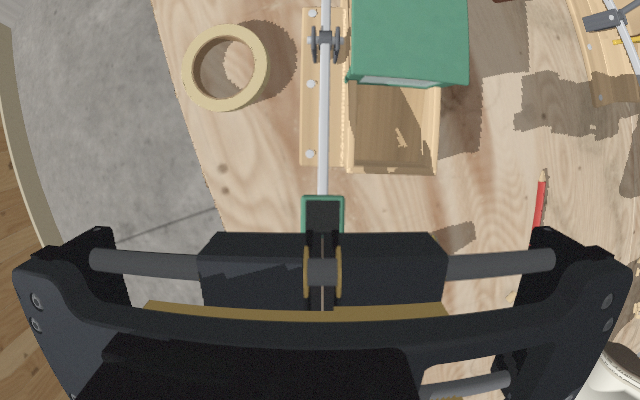

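View pics/cB2.png

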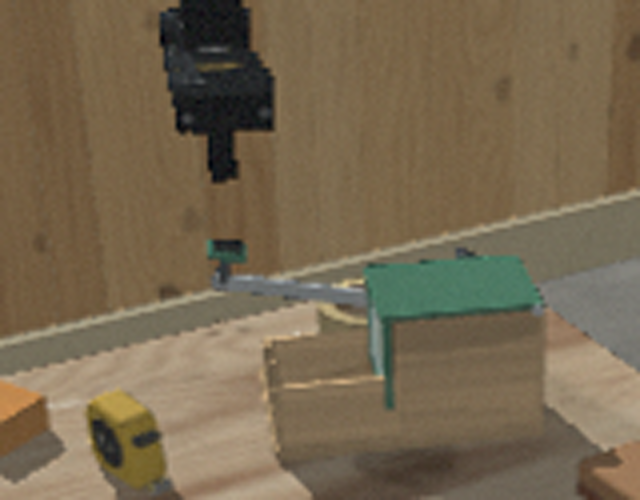

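Request:
servo_tool(commands=[[[1,0,0,8,0,0.04,0],[1,0,0,20,0,0.09,0],[1,0,0,34,0,0.12,0],[1,0,0,44,0,0.12,0],[1,0,0,48,0,0.12,0]]])

```text
time_s: 2.25
tcp_pos: [0.4456, 0.3394, 0.1647]
ee_rot: [[0.945, -0.309, 0.113], [-0.306, -0.951, -0.038], [0.119, 0.001, -0.993]]
wrist_force: [0.3, 0.6, 1.1]
gripper_width: 0.005
gripper_force: 0.0
```

Request:
servo_tool(commands=[[[1,-0.5,0,4,0,0,0],[1,-1,0,8,0,0,0],[1,-1.5,0,12,0,0,0],[1,-2,0,15,0,0,0],[1,-2,0,18,0,0,0]]])

```text
time_s: 2.75
tcp_pos: [0.4465, 0.3402, 0.1484]
ee_rot: [[0.944, -0.308, 0.115], [-0.306, -0.951, -0.035], [0.12, -0.002, -0.993]]
wrist_force: [-2.8, -0.4, 5.7]
gripper_width: 0.005
gripper_force: 2.3
```

Request:
servo_tool(commands=[[[1,-1.5,0,4,0,0,0],[1,-3,0,8,0,0,0],[1,-4.5,0,12.5,0,0,0],[1,-6,0,17,0,0,0],[1,-7.5,0,21,0,0,0]]])

```text
time_s: 3.25
tcp_pos: [0.4416, 0.3419, 0.1265]
ee_rot: [[0.944, -0.308, 0.115], [-0.306, -0.951, -0.035], [0.12, -0.002, -0.993]]
wrist_force: [-3.2, -0.0, 5.8]
gripper_width: 0.003
gripper_force: 2.4
```

Request:
servo_tool(commands=[[[1,-1.5,0,4,0,0,0],[1,-3,0,8,0,0,0],[1,-4.5,0,12.5,0,0,0],[1,-6,0,17,0,0,0],[1,-7.5,0,21,0,0,0]]])

```text
time_s: 3.75
tcp_pos: [0.4375, 0.3432, 0.104]
ee_rot: [[0.944, -0.308, 0.116], [-0.306, -0.951, -0.036], [0.121, -0.002, -0.993]]
wrist_force: [1.4, 0.9, 4.3]
gripper_width: 0.003
gripper_force: 1.8
```

Request:
servo_tool(commands=[[[1,-1.5,0,4,0,0,0],[1,-3,0,8,0,0,0],[1,-4.5,0,12,0,0,0],[1,-6,0,15,0,0,0],[1,-7,0,18,0,0,0]]])

```text
time_s: 4.25
tcp_pos: [0.4319, 0.3434, 0.0847]
ee_rot: [[0.944, -0.309, 0.113], [-0.307, -0.951, -0.038], [0.119, 0.001, -0.993]]
wrist_force: [2.0, -1.0, 4.1]
gripper_width: 0.004
gripper_force: 1.7
```

Request:
servo_tool(commands=[[[1,0,0,1,0,0,0],[1,0,0,2,0,0,0],[1,0,0,3,0,0,0],[1,0,0,3,0,0,0],[1,0,0,3,0,0,0]]])

```text
time_s: 4.75
tcp_pos: [0.432, 0.3435, 0.0836]
ee_rot: [[0.944, -0.309, 0.114], [-0.306, -0.951, -0.038], [0.12, 0.001, -0.993]]
wrist_force: [-5.2, -1.6, 13.4]
gripper_width: 0.008
gripper_force: 6.9
```

```bash
python3 - <<'E'
from h import *
c=cap('wrist','w3');b=cap('scene','sc3')
W=c['pixels'];B=cv2.resize(b['pixels'][110:210,200:360],(640,400),interpolation=cv2.INTER_CUBIC)
cv2.imwrite('pics/m3.png',np.vstack([W[:200],B])[:,:,::-1]);print(r.sense()['wrist_force'],r.sense()['tcp_pos'])
E
```

```text
[-3.76023829 -0.72550479 13.19937299] [0.43198361 0.34347351 0.0835774 ]
```

View pics/m3.png

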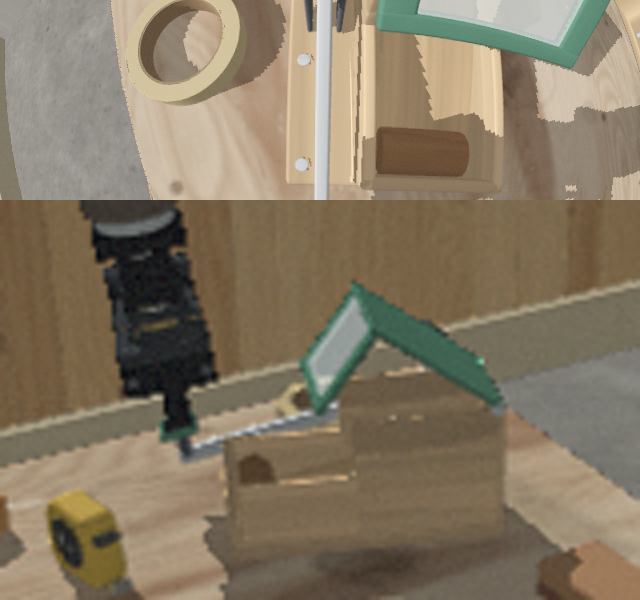

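Request:
servo_tool(commands=[[[1,0,0,-1,0,0,0],[1,0.5,0,-3,0,0,0],[1,1,0,-5,0,0,0],[1,2,0,-7.5,0,0,0],[1,3,0,-10,0,0,0]]])

```text
time_s: 5.35
tcp_pos: [0.4336, 0.3429, 0.0923]
ee_rot: [[0.944, -0.309, 0.113], [-0.307, -0.951, -0.038], [0.119, 0.002, -0.993]]
wrist_force: [-3.4, 1.3, 3.2]
gripper_width: 0.004
gripper_force: 2.1
```

Request:
servo_tool(commands=[[[1,0.8,0,-2.4,0,0,0],[1,1.6,0,-4.8,0,0,0],[1,2.4,0,-7.2,0,0,0],[1,3.2,0,-9.6,0,0,0],[1,4,0,-12,0,0,0]]])

```text
time_s: 5.85
tcp_pos: [0.4367, 0.3424, 0.1051]
ee_rot: [[0.944, -0.309, 0.114], [-0.307, -0.951, -0.037], [0.12, 0.0, -0.993]]
wrist_force: [-2.8, 0.0, 3.9]
gripper_width: 0.005
gripper_force: 2.0
```

Request:
servo_tool(commands=[[[1,0.8,0,-2.4,0,0,0],[1,1.6,0,-4.8,0,0,0],[1,2.4,0,-7.2,0,0,0],[1,3.2,0,-9.6,0,0,0],[1,4,0,-12,0,0,0]]])

```text
time_s: 6.35
tcp_pos: [0.4391, 0.3418, 0.1176]
ee_rot: [[0.944, -0.309, 0.114], [-0.306, -0.951, -0.037], [0.12, -0.0, -0.993]]
wrist_force: [-3.5, 1.4, 5.1]
gripper_width: 0.01
gripper_force: 2.1
```

Request:
servo_tool(commands=[[[1,0.8,0,-2.2,0,0,0],[1,1.6,0,-4.4,0,0,0],[1,2.4,0,-6.6,0,0,0],[1,3.2,0,-8.4,0,0,0],[1,4,0,-10,0,0,0]]])

```text
time_s: 6.85
tcp_pos: [0.4418, 0.341, 0.128]
ee_rot: [[0.944, -0.309, 0.114], [-0.306, -0.951, -0.037], [0.12, -0.0, -0.993]]
wrist_force: [-3.1, 0.5, 4.9]
gripper_width: 0.0
gripper_force: 2.1
```

Request:
servo_tool(commands=[[[1,0.5,0,-1.5,0,0,0],[1,1,0,-3,0,0,0],[1,1.5,0,-4.5,0,0,0],[1,2,0,-6,0,0,0],[1,2.5,0,-7.5,0,0,0]]])

```text
time_s: 7.35
tcp_pos: [0.4436, 0.3404, 0.1357]
ee_rot: [[0.944, -0.309, 0.114], [-0.306, -0.951, -0.037], [0.12, -0.0, -0.993]]
wrist_force: [0.2, -0.6, 2.8]
gripper_width: 0.005
gripper_force: 1.7
```

Request:
servo_tool(commands=[[[1,0.4,0,-1.2,0,0,0],[1,0.7,0,-2.2,0,0,0],[1,1,0,-3.2,0,0,0],[1,1.2,0,-4.1,0,0,0],[1,1.4,0,-5,0,0,0]]])

```text
time_s: 7.85
tcp_pos: [0.4442, 0.3403, 0.1407]
ee_rot: [[0.944, -0.309, 0.114], [-0.307, -0.951, -0.037], [0.12, -0.0, -0.993]]
wrist_force: [2.1, -0.7, 2.8]
gripper_width: 0.005
gripper_force: 1.6
```

Request:
servo_tool(commands=[[[1,0.1,0,-0.6,0,0,0],[1,0.2,0,-1.2,0,0,0],[1,0.3,0,-1.8,0,0,0],[1,0.4,0,-2.4,0,0,0],[1,0.5,0,-3,0,0,0]]])

```text
time_s: 8.35
tcp_pos: [0.4441, 0.3403, 0.1437]
ee_rot: [[0.944, -0.309, 0.114], [-0.306, -0.951, -0.037], [0.12, -0.0, -0.993]]
wrist_force: [3.1, -0.4, 2.4]
gripper_width: 0.006
gripper_force: 1.6
```

Request:
servo_tool(commands=[[[1,0.1,0,-0.6,0,0,0],[1,0.2,0,-1.2,0,0,0],[1,0.3,0,-1.8,0,0,0],[1,0.4,0,-2.4,0,0,0],[1,0.5,0,-3,0,0,0]]])

```text
time_s: 8.85
tcp_pos: [0.4442, 0.3401, 0.1467]
ee_rot: [[0.944, -0.309, 0.114], [-0.306, -0.951, -0.037], [0.12, -0.0, -0.993]]
wrist_force: [3.3, -0.7, 2.4]
gripper_width: 0.005
gripper_force: 1.6
```

Request:
servo_tool(commands=[[[1,0.1,0,-0.5,0,0,0],[1,0.2,0,-1,0,0,0],[1,0.3,0,-1.5,0,0,0],[1,0.3,0,-2,0,0,0],[1,0.3,0,-2.5,0,0,0]]])

```text
time_s: 9.35
tcp_pos: [0.4442, 0.34, 0.1492]
ee_rot: [[0.944, -0.309, 0.114], [-0.306, -0.951, -0.037], [0.12, 0.0, -0.993]]
wrist_force: [2.3, -1.2, 2.7]
gripper_width: 0.008
gripper_force: 1.6
```

Request:
servo_tool(commands=[[[1,0.2,0,-0.4,0,0,0],[1,0.3,0,-0.8,0,0,0],[1,0.5,0,-1.2,0,0,0],[1,0.6,0,-1.6,0,0,0],[1,0.7,0,-2,0,0,0]]])

```text
time_s: 9.85
tcp_pos: [0.4446, 0.3399, 0.1513]
ee_rot: [[0.944, -0.309, 0.114], [-0.306, -0.951, -0.037], [0.12, 0.0, -0.993]]
wrist_force: [2.0, -1.0, 1.8]
gripper_width: 0.004
gripper_force: 1.6
```

Request:
servo_tool(commands=[[[1,0.2,0,-0.4,0,0,0],[1,0.3,0,-0.8,0,0,0],[1,0.5,0,-1.2,0,0,0],[1,0.6,0,-1.6,0,0,0],[1,0.7,0,-2,0,0,0]]])

```text
time_s: 10.35
tcp_pos: [0.4451, 0.3398, 0.1534]
ee_rot: [[0.944, -0.309, 0.114], [-0.306, -0.951, -0.037], [0.12, 0.0, -0.993]]
wrist_force: [3.2, -0.6, 1.5]
gripper_width: 0.005
gripper_force: 1.5
```

Request:
servo_tool(commands=[[[1,0.2,0,-0.4,0,0,0],[1,0.3,0,-0.8,0,0,0],[1,0.5,0,-1.2,0,0,0],[1,0.6,0,-1.6,0,0,0],[1,0.7,0,-2,0,0,0]]])

```text
time_s: 10.85
tcp_pos: [0.4452, 0.3397, 0.1552]
ee_rot: [[0.944, -0.309, 0.113], [-0.307, -0.951, -0.037], [0.119, 0.0, -0.993]]
wrist_force: [1.5, -0.5, 1.8]
gripper_width: 0.006
gripper_force: 0.8
```

Force is fading (pad force 1.6 → 0.8); continue slowly until it is zero.

Request:
servo_tool(commands=[[[1,0.1,0,-0.4,0,0,0],[1,0.1,0,-0.8,0,0,0],[1,0.2,0,-1.2,0,0,0],[1,0.2,0,-1.6,0,0,0],[1,0.2,0,-2,0,0,0]]])

```text
time_s: 11.35
tcp_pos: [0.4452, 0.3395, 0.1572]
ee_rot: [[0.944, -0.309, 0.113], [-0.306, -0.951, -0.037], [0.119, 0.001, -0.993]]
wrist_force: [-0.1, -0.1, 0.7]
gripper_width: 0.003
gripper_force: 0.0
```

Request:
servo_tool(commands=[[[1,0,0,-0.4,0,0,0],[1,0,0,-0.8,0,0,0],[1,0,0,-1.2,0,0,0],[1,0,0,-1.6,0,0,0],[1,0,0,-2,0,0,0]]])

```text
time_s: 11.85
tcp_pos: [0.4452, 0.3397, 0.1595]
ee_rot: [[0.944, -0.309, 0.114], [-0.307, -0.951, -0.037], [0.12, -0.0, -0.993]]
wrist_force: [0.0, 0.9, 0.2]
gripper_width: 0.004
gripper_force: 0.0
```

Request:
servo_tool(commands=[[[1,0,0,-0.4,0,0,0],[1,0,0,-0.8,0,0,0],[1,0,0,-1.2,0,0,0],[1,0,0,-1.6,0,0,0],[1,0,0,-2,0,0,0]]])

```text
time_s: 12.35
tcp_pos: [0.445, 0.3398, 0.1614]
ee_rot: [[0.944, -0.309, 0.114], [-0.306, -0.951, -0.037], [0.12, -0.0, -0.993]]
wrist_force: [-0.3, 0.5, 0.4]
gripper_width: 0.004
gripper_force: 0.0
```

Contact ended softly. Retreat upward and check.

Request:
servo_tool(commands=[[[1,-1,0,-8,0,0,0],[1,-3,0,-25,0,0,0],[1,-5,0,-45,0,0,0],[1,-8,0,-65,0,0,0],[1,-10,0,-80,0,0,0]]])

```text
time_s: 12.85
tcp_pos: [0.4264, 0.3463, 0.2417]
ee_rot: [[0.944, -0.308, 0.115], [-0.306, -0.951, -0.035], [0.121, -0.002, -0.993]]
wrist_force: [0.4, -0.3, 0.4]
gripper_width: 0.007
gripper_force: 0.0
```

Request:
servo_tool(commands=[[[1,0,0,0,0,0,0],[1,0,0,0,0,0,0],[1,0,0,0,0,0,0],[1,0,0,0,0,0,0],[1,0,0,0,0,0,0]]])

```text
time_s: 13.35
tcp_pos: [0.4264, 0.3455, 0.2388]
ee_rot: [[0.944, -0.309, 0.113], [-0.307, -0.951, -0.038], [0.119, 0.002, -0.993]]
wrist_force: [0.2, -0.1, -0.6]
gripper_width: 0.002
gripper_force: 0.0
```

```bash
python3 - <<'E'
from h import *
c=cap('wrist','w4');b=cap('scene','sc4')
B=cv2.resize(b['pixels'][110:210,200:360],(640,400),interpolation=cv2.INTER_CUBIC)
cv2.imwrite('pics/m4.png',np.vstack([c['pixels'][:200],B])[:,:,::-1]);print(r.sense()['tcp_pos'],r.sense()['wrist_force'])
E
```

```text
[0.42647983 0.34570506 0.23917047] [ 0.05410318 -0.14062422  0.78317163]
```

View pics/m4.png

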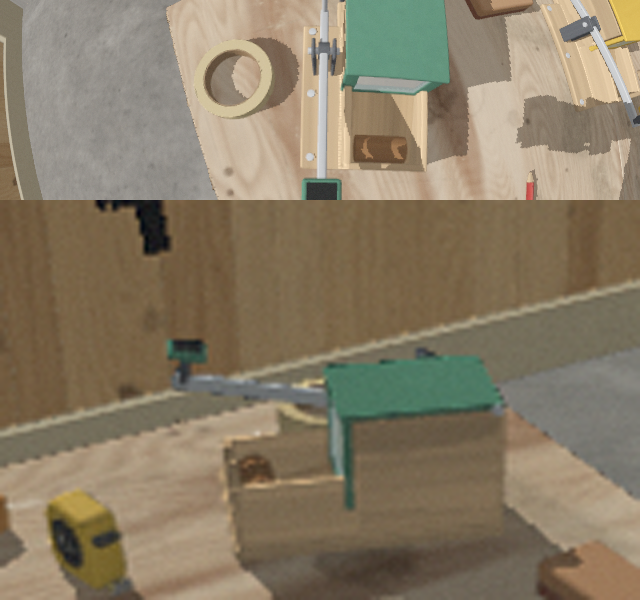

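The lid is shut (wrist view, front edge around row 85), the dowel lies in the tray at about (380,150), and the paddle is fully up and clear of the gripper.

```bash
python3 -c "from station import r; print(r.finish_job())"
```

```text
the job is handed in; nothing more can be done
None
```

The job is handed in at about 13.5 s: I pressed the green paddle to its stop (about 13 N), the dowel rolled into the tray, and I let the paddle up slowly until the lid was shut, with the last camera view showing the lid closed and the gripper clear.

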